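# Make up two repair kits from the bench stock

### The job

Make up two repair kits: put the transformer and the blue capacitor into the red tray, and the heat sink, the orange relay and the black knob into the light grey tray. Set each part down gently, upright on the tray's floor (not dropped, nothing stacked or leaning on the rim), and leave the green capacitor, the white relay and the amber bottle standing where they are.

Things in the scene. Friction and masses are not known exactly. Their poses are not given: they have to be found in the camera images.
- transformer: Mains transformer, about 0.3 kg: dark steel laminated core 50 mm along its x, 34 mm along y, 42 mm high, with a copper winding and yellow bobbin edges bulging to 50 mm along y (the winding, 30 mm along x, lies between the core's ends). Grip it across x, on the flat core ends, 50 mm apart. Stands upright on the bench at the start; origin at the centre of its underside, z up.
- heatsink: Bare aluminium heat sink, about 0.09 kg: 50 mm along its x, 36 mm along y, 42 mm high; six upright fins stand on an 8 mm base, the outer two are its flat x ends. Grip it across x, 50 mm. Stands upright on the bench at the start; origin at the centre of its underside, z up.
- blue_capacitor: Large round can capacitor in a BLUE sleeve, silver top with two small brass terminals, 35 mm diameter, 55 mm high (58 with the terminals), about 0.07 kg. Stands upright on the bench at the start; origin at the centre of its underside, z up.
- orange_relay: Plug-in relay with an ORANGE case on a black foot, 28 mm along its x, 36 mm along y, 48 mm high, about 0.06 kg. Stands upright on the bench at the start; origin at the centre of its underside, z up.
- knob: Black round control knob with a white pointer line on top, 32 mm high, 42 mm diameter at its low skirt (lowest 5 mm), body 36 mm diameter above it narrowing to 34 mm at the top, about 0.06 kg. Stands upright on the bench at the start; origin at the centre of its underside, z up.
- green_capacitor: Capacitor just like the blue one, but in a GREEN sleeve, 35 mm diameter, 55 mm high. Not wanted: it stays. Stands upright on the bench at the start; origin at the centre of its underside, z up.
- white_relay: Relay just like the orange one, but with a WHITE case, 28 x 36 x 48 mm. Not wanted: it stays. Stands upright on the bench at the start; origin at the centre of its underside, z up.
- cleaner_bottle: Small amber bottle with a white cap, 36 mm diameter, 75 mm high, standing among the stock. It stays. Stands upright on the bench at the start; origin at the centre of its underside, z up.
- red_tray: Red open tray, 200 mm along its x, 150 mm along its y, 20 mm high, walls and floor 4 mm thick (clear inside 192 x 142 mm, floor 4 mm above the bench). Held fast to the bench, does not move. Stands left or right of the stock. Origin at the centre of its underside, z up.
- grey_tray: Light grey open tray, 200 mm along its x, 150 mm along its y, 20 mm high, walls and floor 4 mm thick (clear inside 192 x 142 mm, floor 4 mm above the bench). Held fast to the bench, does not move. Stands left or right of the stock. Origin at the centre of its underside, z up.
Not all that is in view belongs to the job. Of the things shaped like the orange_relay, the orange one is meant. Leave any pink or purple look-alike of the transformer alone.

How it is judged:
By the outcome, as a careful person would: the job done as asked, in the order asked, and still so for the second after the job is handed in, with the robot touching nothing.
It also fails if it takes over 144 s, if anything falls off the work surface, if the arm or the gripper's body presses on something with over 40 N, if the wrist force passes 120 N, or if a joint passes its speed limit or range.

### The arm

A 7-joint arm with a two-finger parallel gripper is mounted at the origin on the work surface. World frame = base frame: x ahead of the robot, y to its left, z up, the work surface at z = 0. Lengths are in m, angles in rad, forces in N, time in s.
With the tool pointing down it reaches from about 0.4 to 0.85 m from the base axis. Payload 4.4 kg.
Tool frame: the origin (TCP) lies on the centre line of the jaws, within the pads' length; the fingertips stand 17 mm ahead of it and the grasp point (between the pads) lies 2 mm behind it; z points along the fingers, y is the direction in which the jaws open and shut (so a half turn about z gives the same grasp; the last joint's range is limited). The gripper opens to 94 mm and grips with 3 to 60 N. Pads are 16 mm wide; open, the fingers measure 119 mm over their backs; the gripper's body (75 mm by 177 mm) begins 78 mm behind the grasp point.
Start: joints at [1.102, 0.628, 0.038, 1.517, -0.027, 0.996, -0.02], TCP at [0.255, -0.598, 0.222] pointing down, gripper open.
Joint ranges: [-3.06, 3.06], [-0.37, 2.12], [-1.25, 1.32], [0.18, 2.47], [-1.1, 4.24], [0.23, 1.98], [-2.94, 2.94]. Speed limits (rad/s): [2.57, 2.57, 3.14, 3.14, 3.14, 3.14, 3.14].

### API

Orientations are given as a unit quaternion [x, y, z, w].
In Python, from plant import manip gives the robot as it stands. Calls block until the motion is done:
- manip.goto(position, orientation): joint-space move of the TCP to a pose.
- manip.move_l(position, attitude=None, feed=0.15, contact_N=None): straight line of the TCP; attitude=None keeps the orientation; feed is the mean speed in m/s. With contact_N (N) it stops when the force on the tool has changed by that much, and returns True; else False.
- manip.movej(angles): joint-space move.
- manip.gripper_open() and manip.grasp(newtons=None): open the fingers fully, or close them until they stop; newtons is the grip in N (None keeps the last).
- manip.sleep(seconds).
- manip.inverse_kinematics(position, orientation): joint angles nearest the present ones, or None.
- manip.snapshot(name): name is "side" or "top"; returns the picture (420x560x3 uint8, red, green, blue); there is no depth.
- manip.calibration(name): a dict with "fov_y" (degrees; the focal length in pixels is half the picture's height over the tangent of half this angle, whatever the lens; pixels are square), "cx", "cy" (the principal point, pixels), "D" ([k1, k2, p1, p2, k3] as OpenCV has them; the pictures are not rectified), "R" (3x3) and "t" (3): a world point X has camera coordinates R X + t. Camera axes: x right, y down, z forward; pixel columns grow to the right and rows downward; lengths in m; the calibration is good to about 2 mm. A picture is of the moment at which its call begins. calibration takes no time and is no camera call.
A pose or a line that the arm cannot do raises manip.IKError and nothing moves.
- manip.finish_job(): hands the job in, once; it reports no verdict.
Trained networks look in the newest picture that a camera, given by its name, has taken for a name from the list of things; names that differ only in an ending like _2 or _b are one class to them, and where a whole thing is asked for, a point or a joint stands for the part that bears it (a point fixed in the world has none). Each returns a list of dicts, best first, with "conf" (0 to 1); they miss things now and then, are a little off and sometimes report something else, mostly with a low value. They report only what shows in the picture. A call takes as long as a camera call. They do not tell look-alikes from the thing itself.
- manip.boxes_of(camera, thing): "bbox" ([left, top, right, bottom] in pixels, round what is visible of it).
- manip.masks_of(camera, thing): "region" (420x560 bool, what is visible of it) and "bbox" ([left, top, right, bottom] in pixels, round what is visible of it).
Readings, each from a call of its own:
- manip.read_clock(): time.
- manip.read_q(): joint angles.
- manip.read_qd(): joint speeds.
- manip.read_tau(): joint torques, N m.
- manip.read_eef_pos(): TCP position.
- manip.read_tool_rot(): TCP orientation.
- manip.read_ft_force(): force on the tool from outside, world axes, zero at the start.
- manip.read_ft_torque(): the same for the moment, N m.
- manip.read_opening(): opening from 0.0 (shut) to 1.0 (fully open).
Only numpy, scipy, OpenCV 4.12 (cv2) and the standard library are available. Lean on these libraries where they do the work, as an engineer would, in place of code of your own. Each camera call takes 0.05 s, during which the arm holds its last target. There are 200 camera calls.

## Working session

There is one attempt and no reset: what is moved stays moved. The work goes in short steps, each a Python script; the robot and the scene stay as the last script left them, time stands still between calls to the robot, and variables do not carry over. Pictures are saved under pics/ and viewed, about 12 in all and at most 16, crops included, and the job is handed in when it is done.

```bash
mkdir -p pics; ls; python3 - <<'E'
from plant import manip
import cv2,numpy as np
for c in("top","side"):
    im=manip.snapshot(c); cv2.imwrite(f"pics/{c}0.png",im[:,:,::-1])
    k=manip.calibration(c); print(c,{a:np.round(b,4).tolist() for a,b in k.items()})
    for t in "transformer heatsink blue_capacitor orange_relay knob green_capacitor white_relay cleaner_bottle red_tray grey_tray".split():
        print(t,[(np.round(d['bbox']).tolist(),round(d['conf'],2)) for d in manip.boxes_of(c,t)])
print(manip.read_clock(),manip.read_tool_rot())
E
```

```text
pics
top {'fov_y': 52.6346, 'cx': 274.3831, 'cy': 212.1341, 'D': [0.0453, 0.0, 0.0, 0.0, 0.0], 'R': [[-0.021, -0.9997, 0.012], [-0.9837, 0.0185, -0.179], [0.1787, -0.0156, -0.9838]], 't': [0.0114, 0.5847, 0.8021]}
transformer [([159.0, 155.0, 193.0, 184.0], 0.93), ([264.0, 163.0, 289.0, 194.0], 0.76)]
heatsink [([204.0, 159.0, 230.0, 189.0], 0.89)]
blue_capacitor [([212.0, 220.0, 231.0, 246.0], 0.76)]
orange_relay [([321.0, 160.0, 343.0, 183.0], 0.86), ([268.0, 223.0, 289.0, 242.0], 0.81), ([342.0, 122.0, 363.0, 149.0], 0.7)]
knob []
green_capacitor [([328.0, 276.0, 350.0, 296.0], 0.64)]
white_relay [([322.0, 220.0, 342.0, 238.0], 0.55)]
cleaner_bottle [([270.0, 277.0, 285.0, 293.0], 0.77)]
red_tray [([383.0, 180.0, 468.0, 290.0], 0.63)]
grey_tray [([84.0, 205.0, 164.0, 311.0], 0.57)]
side {'fov_y': 43.0027, 'cx': 276.4708, 'cy': 208.644, 'D': [-0.0405, 0.0, 0.0, 0.0, 0.0], 'R': [[-0.8443, -0.5354, -0.0218], [-0.3576, 0.5934, -0.7211], [0.399, -0.6011, -0.6925]], 't': [0.5091, 0.2557, 0.9598]}
transformer [([173.0, 250.0, 204.0, 282.0], 0.92), ([139.0, 282.0, 170.0, 318.0], 0.74), ([240.0, 198.0, 264.0, 225.0], 0.64)]
heatsink [([206.0, 231.0, 239.0, 258.0], 0.62)]
blue_capacitor [([259.0, 248.0, 277.0, 277.0], 0.91)]
orange_relay [([269.0, 166.0, 285.0, 192.0], 0.76), ([250.0, 146.0, 272.0, 170.0], 0.68)]
knob [([304.0, 278.0, 324.0, 304.0], 0.64)]
green_capacitor [([362.0, 194.0, 380.0, 227.0], 0.86)]
white_relay [([314.0, 184.0, 326.0, 210.0], 0.6)]
cleaner_bottle [([335.0, 230.0, 349.0, 260.0], 0.71)]
red_tray [([316.0, 127.0, 417.0, 192.0], 0.93), ([333.0, 231.0, 352.0, 260.0], 0.47)]
grey_tray [([158.0, 290.0, 295.0, 408.0], 0.93), ([259.0, 248.0, 275.0, 274.0], 0.4)]
1.1 [9.79795426e-01 2.00002306e-01 2.12620741e-05 7.74334736e-06]
```

```bash
python3 -c "
import cv2
a=cv2.imread('pics/top0.png')[100:320,70:480];cv2.imwrite('pics/top0c.png',cv2.resize(a,(800,429),interpolation=cv2.INTER_CUBIC))
a=cv2.imread('pics/side0.png')[110:415,110:440];cv2.imwrite('pics/side0c.png',cv2.resize(a,(649,600),interpolation=cv2.INTER_CUBIC))"
```

```text
(no output)
```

View pics/top0c.png

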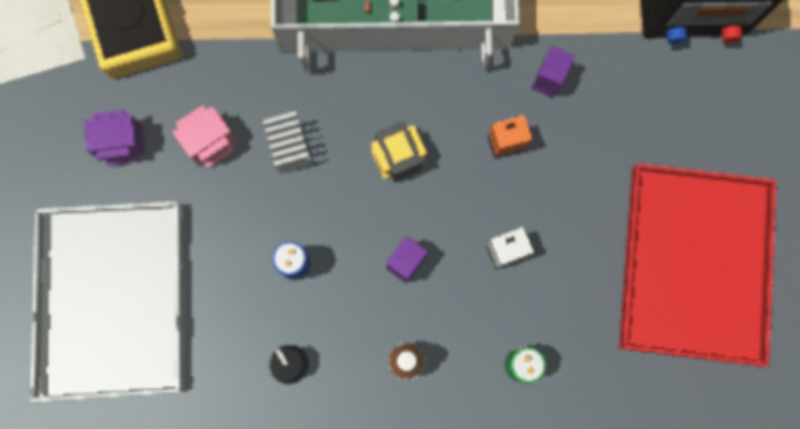

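View pics/side0c.png

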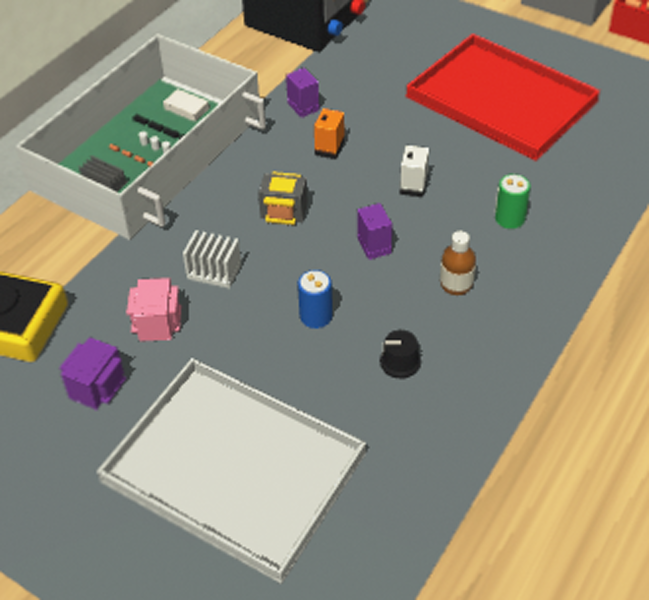

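Top-crop pixels:
- **Transformer candidates:** pink (203,135), purple (112,135), and the real one, yellow/copper on grey steel, at (400,150). Chosen box in the full picture: [264,163,289,194].
- **Relay candidates:** purple (553,70), purple (407,258), white (512,247), and orange (511,135). Chosen box: [321,160,343,183].
- **Capacitors:** blue (290,258) wanted, green (527,365) stays.
- **Others:** knob (289,363), heat sink (288,140).
- **Trays:** grey on the left, red on the right.

The crops above confirm these choices. Next I'll fit the poses by silhouette in both cameras.

```bash
cat > h.py <<'E'
from plant import manip
import cv2,numpy as np,json
from scipy.optimize import minimize
from scipy.spatial.transform import Rotation as Ro
CAL={c:manip.calibration(c) for c in("top","side")}
def KD(c):
    k=CAL[c];f=210/np.tan(np.radians(k['fov_y']/2))
    return np.array([[f,0,k['cx']],[0,f,k['cy']],[0,0,1.]]),np.array(k['D'],float)
def proj(c,X):
    k=CAL[c];K,D=KD(c)
    return cv2.projectPoints(np.array(X,float).reshape(-1,1,3),cv2.Rodrigues(np.array(k['R'],float))[0],np.array(k['t'],float),K,D)[0][:,0]
def ground(c,uv,z):
    K,D=KD(c);k=CAL[c];R=np.array(k['R']);t=np.array(k['t'])
    n=cv2.undistortPoints(np.array(uv,float).reshape(1,1,2),K,D)[0,0]
    d=R.T@[n[0],n[1],1];o=-R.T@t
    return o+d*(z-o[2])/d[2]
def box(x,y,z0,z1): return [[sx*x/2,sy*y/2,z] for sx in(-1,1) for sy in(-1,1) for z in(z0,z1)]
def cyl(d,z0,z1): return [[d/2*np.cos(a),d/2*np.sin(a),z] for a in np.linspace(0,2*np.pi,24,endpoint=False) for z in(z0,z1)]
M={'transformer':[box(.05,.034,0,.042),box(.03,.05,0,.042)],'heatsink':[box(.05,.036,0,.042)],
'blue_capacitor':[cyl(.035,0,.055)],'green_capacitor':[cyl(.035,0,.055)],'orange_relay':[box(.028,.036,0,.048)],'white_relay':[box(.028,.036,0,.048)],
'knob':[cyl(.042,0,.005),cyl(.036,.005,.006)+cyl(.034,.031,.032)],'cleaner_bottle':[cyl(.036,0,.05),cyl(.018,.05,.075)],
'red_tray':[box(.2,.15,0,.02)],'grey_tray':[box(.2,.15,0,.02)]}
S=4
def sil(name,c,p,z=0):
    im=np.zeros((420*S,560*S),np.uint8);Rz=Ro.from_euler('z',p[2]).as_matrix()
    for part in M[name]:
        X=np.array(part)@Rz.T+[p[0],p[1],z]
        cv2.fillConvexPoly(im,cv2.convexHull(np.round(proj(c,X)*S+S/2-.5).astype(np.int32)),1)
    return im
def fit(name,masks,p0,yaws,z=0):
    big={c:cv2.resize(m.astype(np.uint8),None,fx=S,fy=S,interpolation=cv2.INTER_NEAREST) for c,m in masks.items()}
    def cost(p): return sum(1-(np.logical_and(b,s).sum()/max(1,np.logical_or(b,s).sum())) for c,b in big.items() for s in[sil(name,c,p,z)])/len(big)
    best=None
    for a in yaws:
        r=minimize(cost,[*p0[:2],a],method='Nelder-Mead',options=dict(initial_simplex=[[p0[0],p0[1],a],[p0[0]+.01,p0[1],a],[p0[0],p0[1]+.01,a],[p0[0],p0[1],a+.2]],xatol=1e-4,fatol=1e-4,maxiter=120))
        if best is None or r.fun<best.fun: best=r
    return best.x,best.fun
E
cat > m.py <<'E'
from h import *
ims={c:manip.snapshot(c) for c in("top","side")}
# seeds: full-res top pixels
seed={'transformer':(275,177),'heatsink':(217,173),'blue_capacitor':(219,233),'orange_relay':(332,169),'knob':(218,286),'green_capacitor':(340,286),'white_relay':(332,227),'cleaner_bottle':(278,285),'red_tray':(428,236),'grey_tray':(124,254)}
out={}
for n,uv in seed.items():
    h=np.max(np.concatenate(M[n])[:,2]);p0=ground("top",uv,h*.7)
    masks={};info=[]
    for c in ims:
        e=proj(c,[[p0[0],p0[1],h*.5]])[0]
        for d in manip.masks_of(c,n):
            b=d['bbox'];ctr=np.array([(b[0]+b[2])/2,(b[1]+b[3])/2])
            if np.linalg.norm(ctr-e)<(15 if 'tray' not in n else 30):
                masks[c]=d['region'];info.append((c,round(d['conf'],2),ims[c][d['region']].mean(0).astype(int).tolist()));break
    if not masks: print(n,'NO MASK',p0);continue
    yaws=[0] if M[n][0].__len__()>8 else ([-.25,.25] if 'tray' in n else [-.6,0,.6,1.2])
    p,f=fit(n,masks,p0,yaws); out[n]=p.tolist(); print(n,p.round(4),'cost',round(f,3),info)
    ims2=ims
json.dump(out,open('poses.json','w'))
for c,im in ims.items():
    v=cv2.resize(im[:,:,::-1],None,fx=S,fy=S,interpolation=cv2.INTER_CUBIC)
    for n,p in out.items():
        cs,_=cv2.findContours(sil(n,c,p),cv2.RETR_EXTERNAL,cv2.CHAIN_APPROX_NONE);cv2.drawContours(v,cs,-1,(0,255,255),1)
        a=np.array(p[:2]+[.05]);q=proj(c,[a,a+[.03*np.cos(p[2]),.03*np.sin(p[2]),0]])*S;cv2.line(v,*[tuple(map(int,w)) for w in q],(255,0,255),2)
    cv2.imwrite(f'pics/fit_{c}.png',cv2.resize(v[440:1280,320:1920] if c=='top' else v[440:1660,440:1760],(800,420) if c=='top' else (649,600),interpolation=cv2.INTER_AREA))
E
python3 m.py
```

```text
transformer [ 0.6638 -0.001   0.4142] cost 0.094 [('top', 0.85, [158, 145, 89]), ('side', 0.59, [147, 128, 65])]
heatsink [0.6765 0.1184 0.2549] cost 0.082 [('top', 0.57, [143, 146, 142]), ('side', 0.69, [144, 145, 136])]
blue_capacitor [0.5459 0.1135 0.016 ] cost 0.115 [('top', 0.52, [171, 177, 184]), ('side', 0.61, [88, 115, 149])]
orange_relay [ 0.6777 -0.1215  0.3346] cost 0.102 [('top', 0.86, [179, 106, 65]), ('side', 0.91, [176, 97, 31])]
knob [0.4403 0.1197 0.1392] cost 0.072 [('top', 0.54, [64, 66, 66]), ('side', 0.67, [47, 47, 46])]
green_capacitor [ 0.4337 -0.1249 -0.0173] cost 0.146 [('top', 0.72, [177, 195, 171]), ('side', 0.86, [91, 150, 97])]
white_relay [ 0.5562 -0.1164  0.409 ] cost 0.101 [('top', 0.83, [204, 205, 198]), ('side', 0.84, [182, 181, 168])]
cleaner_bottle [ 0.4401 -0.0031  0.1206] cost 0.068 [('top', 0.7, [146, 128, 113]), ('side', 0.8, [149, 127, 99])]
red_tray [ 0.5378 -0.3186 -0.1426] cost 0.027 [('top', 0.74, [207, 59, 56]), ('side', 0.84, [207, 44, 36])]
grey_tray [0.5119 0.3075 0.0294] cost 0.024 [('top', 0.95, [217, 219, 215]), ('side', 0.94, [201, 202, 189])]
```

View pics/fit_top.png

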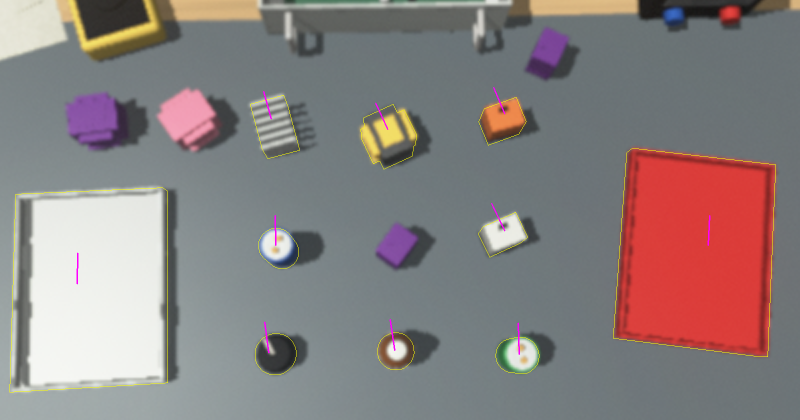

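View pics/fit_side.png

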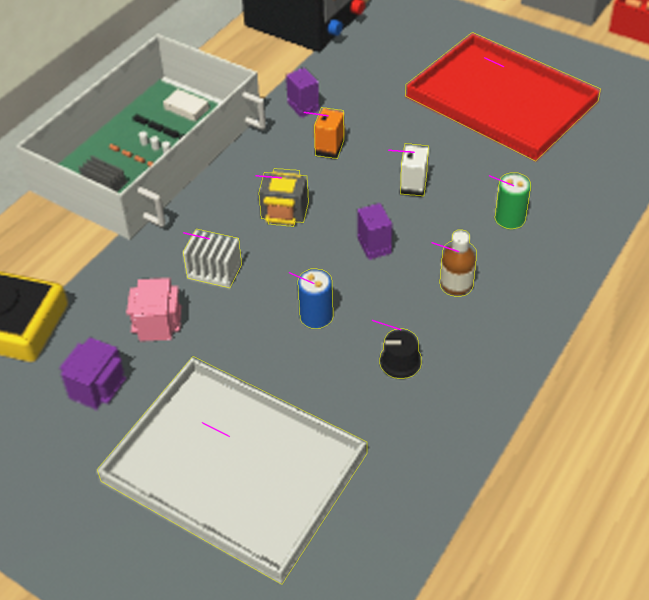

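The fits outline every item well in both views, so I'm going ahead. First the transformer.

```bash
cat > p.py <<'E'
from h import *
P=json.load(open('poses.json'))
def quat(a):
    y=np.array([np.cos(a),np.sin(a),0]);z=np.array([0,0,-1.])
    return Ro.from_matrix(np.c_[np.cross(y,z),y,z]).as_quat()
def orient(xyz,a):
    best=None;q0=np.array(manip.read_q())
    for k in(-1,0,1):
        q=manip.inverse_kinematics(list(xyz),list(quat(a+k*np.pi)))
        if q is not None:
            d=np.abs(np.array(q)-q0).max()
            if best is None or d<best[0]: best=(d,quat(a+k*np.pi))
    return list(best[1])
UP=.2
def pick(xy,a,z,N):
    x,y=map(float,xy);o=orient((x,y,UP),a);manip.gripper_open() if manip.read_opening()<.95 else None
    manip.goto([x,y,UP],o)
    hit=manip.move_l([x,y,z],feed=.12,contact_N=8)
    print('descent hit',hit,np.round(manip.read_eef_pos(),4))
    if hit: manip.move_l([x,y,UP]); raise SystemExit('contact on descent')
    manip.grasp(N);print('opening mm',round(manip.read_opening()*94,1))
    manip.move_l([x,y,UP],feed=.15);print('after lift',round(manip.read_opening()*94,1),'F',np.round(manip.read_ft_force(),2))
def place(tray,u,v,z):
    tx,ty,ta=P[tray];x=tx+u*np.cos(ta)-v*np.sin(ta);y=ty+u*np.sin(ta)+v*np.cos(ta)
    o=orient((x,y,UP),ta+np.pi/2);manip.goto([x,y,UP],o)
    manip.move_l([x,y,z+.004+.012],feed=.15);manip.sleep(.2)
    hit=manip.move_l([x,y,z+.004-.004],feed=.02,contact_N=2.5)
    print('set down',hit,'z above nominal mm',round((manip.read_eef_pos()[2]-z-.004)*1e3,1),'F',np.round(manip.read_ft_force(),2))
    manip.gripper_open();manip.sleep(.2);manip.move_l([x,y,UP],feed=.15)
    print('t',manip.read_clock(),'opening',round(manip.read_opening()*94,1))
def show(name,c='side'):
    im=manip.snapshot(c)[:,:,::-1];r=im[110:415,110:440] if c=='side' else im[100:320,70:480]
    cv2.imwrite(f'pics/{name}.png',cv2.resize(r,(649,600) if c=='side' else (800,429),interpolation=cv2.INTER_CUBIC))
E
python3 - <<'E'
from p import *
p=P['transformer'];pick(p[:2],p[2],.028,40);place('red_tray',.045,0,.028);show('a1')
E
```

```text
descent hit False [ 0.6644 -0.0009  0.0288]
opening mm 49.6
after lift 50.1 F [ 0.08 -0.09 -3.61]
set down True z above nominal mm -0.0 F [-0.56  0.24  5.31]
t 13.9667 opening 94.1
```

View pics/a1.png

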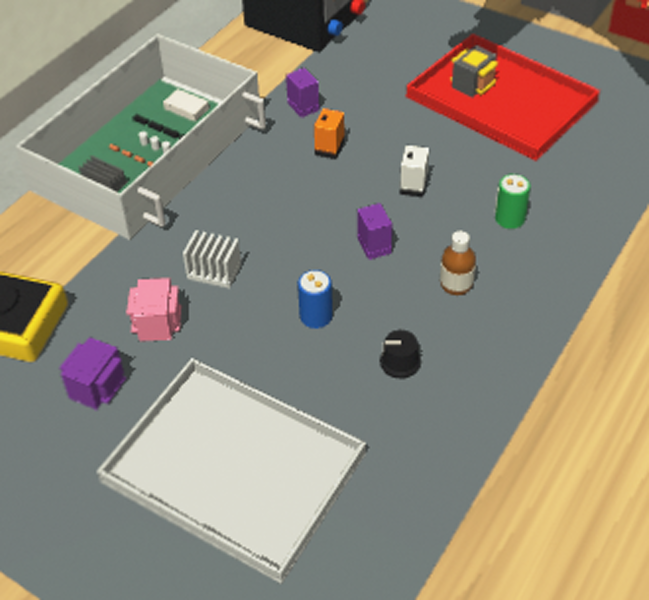

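The transformer stands upright in the red tray at crop (473,72). Next the blue capacitor and the heat sink, with a check on each grip width.

```bash
python3 - <<'E'
from p import *
def ok(w):
    g=manip.read_opening()*94
    if abs(g-w)>4: raise SystemExit(f'bad grip {g}')
p=P['blue_capacitor'];pick(p[:2],P['red_tray'][2]+np.pi/2,.032,20);ok(35);place('red_tray',-.045,0,.032)
p=P['heatsink'];pick(p[:2],p[2],.028,25);ok(50);place('grey_tray',.06,0,.028);show('a2')
E
```

```text
descent hit False [0.5464 0.1136 0.0326]
opening mm 34.7
after lift 34.7 F [-0.14  0.47 -0.45]
set down True z above nominal mm -0.2 F [0.37 0.87 2.59]
t 25.4083 opening 94.1
descent hit False [0.6772 0.1186 0.0289]
opening mm 49.8
after lift 50.0 F [ 0.33 -0.27 -0.72]
set down True z above nominal mm -0.1 F [-0.49  0.36  3.51]
t 35.925 opening 94.0
```

View pics/a2.png

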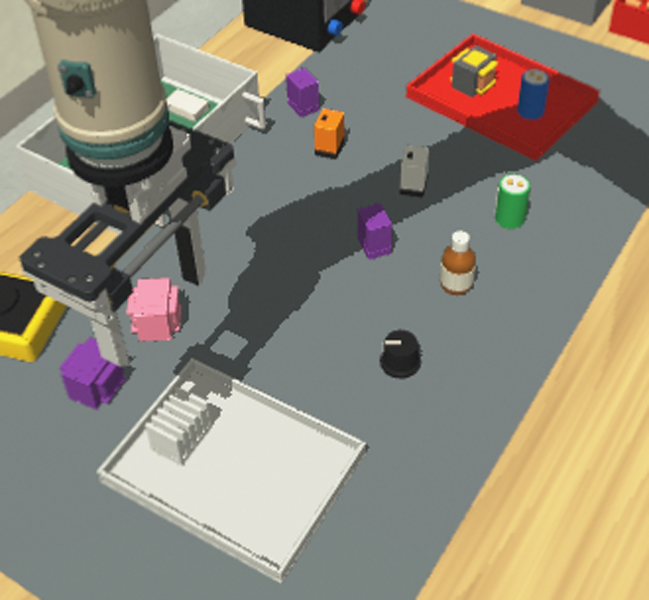

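The blue can stands at (533,93) in the red tray and the heat sink at (180,428) in the grey tray, both upright. Now the orange relay and the knob, then park clear of the views.

```bash
python3 - <<'E'
from p import *
def ok(w):
    g=manip.read_opening()*94
    if abs(g-w)>4: raise SystemExit(f'bad grip {g}')
p=P['orange_relay'];pick(p[:2],p[2],.030,20);ok(28);place('grey_tray',0,0,.030)
p=P['knob'];pick(p[:2],P['grey_tray'][2]+np.pi/2,.025,15);ok(35);place('grey_tray',-.06,0,.025)
manip.movej([1.102,.628,.038,1.517,-.027,.996,-.02]);manip.sleep(.5)
show('b1');show('b2','top');print(manip.read_clock(),manip.read_eef_pos())
E
```

```text
descent hit False [ 0.6784 -0.1215  0.0309]
opening mm 28.9
after lift 28.9 F [ 0.3   0.36 -0.5 ]
set down True z above nominal mm -0.2 F [ 0.23 -0.48  3.85]
t 47.6917 opening 93.8
descent hit False [0.4406 0.1198 0.0254]
opening mm 35.2
after lift 35.3 F [ 0.3  -0.49 -0.96]
set down True z above nominal mm -0.3 F [-0.4   0.03  3.62]
t 57.6667 opening 94.1
61.5 [ 0.25534611 -0.59816485  0.22287427]
```

View pics/b1.png

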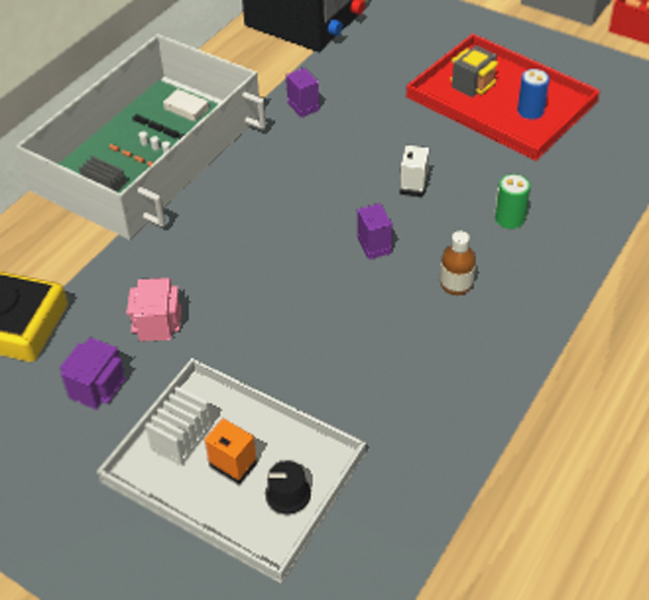

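View pics/b2.png

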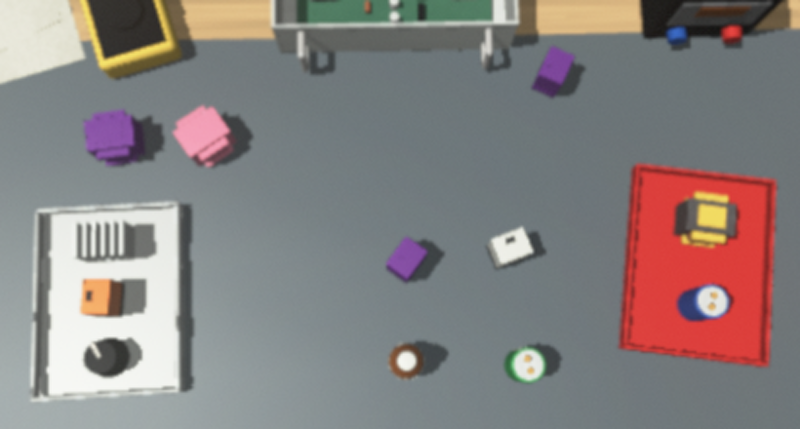

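Both views show all five parts upright and apart in the right trays: top crop (708,220) and (708,302) in red, (102,242), (101,297) and (106,357) in grey. The bystanders haven't moved.

```bash
python3 -c "
from plant import manip
print(manip.finish_job())"
```

```text
the job is handed in; nothing more can be done
None
```

Both kits are made up and the job is handed in at about 61.5 s on the robot clock, against the 144 s limit. The transformer and blue capacitor are in the red tray. The heat sink, orange relay and black knob are in the light grey tray.

- **Handling:** Every grip width matched its part to within 1 mm. Each set-down touched the tray floor within 0.3 mm of the expected height. Force readings right after touchdown were 5.3 N or less.
- **Final pictures:** With the arm parked clear, both cameras showed all five parts upright, apart from each other and clear of the rims. By eye, the green capacitor, white relay, amber bottle and the pink and purple look-alikes stand where they were.
- **Checks:** None failed or disagreed. I did not re-measure the final positions numerically.

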